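# Peel the clinging cover tray off its stack and hold it over the light panel

## Task

The top tray of the stack clings to the stack at four spring pads. Take it by the upright lug, peel it off by raising that corner well up first while the opposite corner still rests on the stack, without lifting, tipping or dragging the stack below or disturbing the gauge block, tape roll or grease pot. Then hold the tray level and still, right way up and centred over the flat light panel, about 10 cm above it, for a crack inspection; finish there while still holding it, do not put it down.

Things in the scene. Friction and masses are not known exactly. Their poses are not given: they have to be found in the camera images.
- cover_lug (a point): Grip point of the top tray's upright lug, a plate 10 mm thick, 28 mm wide, at [-66, -46] mm from the tray's centre. The point is mid-thickness, 30 mm above the rim's underside; lug top 14 mm higher. Axes are the tray's; the lug's broad faces look along the line at 45 degrees between tray +x and +y (fingers close along it). Keep fingertips over the 7 mm edge bead: 9 mm above the rim's underside.
- cover_center (a point): Centre of the grey formed top (cover) tray, 160 (x) by 120 (y) mm, at the underside of its 3 mm rim, which rests on the stack's top. Edge bead up to 7 mm above this, well 14 mm deep below it, about 90 g. z points up. The lug stands on the [-x, -y] corner.
- cover_far (a point): Corner of the cover tray opposite the lug, at the rim's underside, [80, 60] mm from the tray's centre. The tray pivots here when the lug is raised; turned up by about 0.25 rad about this corner it is free of all four pads.
- stack_top (a point): Centre of the top face of the lower stack (nested grey trays, one unit, about 1.6 kg, loose on the bench), 46 mm above the bench, 160 x 120 mm, axes as the cover tray's. Amid each side a spring clip's rubber pad, 22 mm wide, presses (5 N) inward on the cover tray's edge (from 2 mm below to 8 mm above its rim's underside) and clings by about 3 N of friction. Clip tips: 58 mm above the bench.
- panel_center (a point): Centre of the top face of the flat inspection light panel, 200 x 160 x 12 mm, white face in an aluminium frame, fixed on the bench; z up. Top face 12 mm above the bench.
- gauge_center (a point): Centre of a metal gauge block 41 x 80 x 30 mm lying on the bench: leave it alone.
- tape_center (a point): Centre of a white tape roll 52 mm across, 16 mm high, lying on the bench: leave it alone.
- grease_center (a point): Centre of a round grease pot 61 mm across, 61 mm high, on the bench: leave it alone.

How it is judged:
By the outcome, as a careful person would: the job done as asked, in the order asked, and still so for the second after the job is handed in, while the arm keeps its last pose, push and grip.
It also fails if it takes over 38 s, if anything falls off the work surface, if the arm or the gripper's body presses on something with over 40 N, if the wrist force passes 120 N, or if a joint passes its speed limit or range.

## Robot

A 6-joint arm with a two-finger parallel gripper is mounted at the origin on a cart in front of the work surface, level with it; the furniture and walls round the work are solid. World frame = base frame: x ahead of the robot, y to its left, z up, the work surface at z = 0. Lengths are in mm, angles in rad, forces in N, time in s.
With the tool pointing down it reaches from about 275 to 1000 mm from the base axis. Payload 8.4 kg.
Tool frame: the origin (TCP) lies midway between the tips of the shut fingers; the grasp point (between the pads) lies grip_depth behind it (grip_depth is the distance from the TCP to the grasp point, in mm); z points along the fingers, y is the line along which they close (so a half turn about z gives the same grasp; the last joint's range is limited). The gripper opens to 85 mm and grips with 20 to 120 N. Pads are 22 mm wide; open, the fingers measure 114 mm over their backs; the gripper's body (76 mm by 85 mm) begins 54 mm behind the grasp point. The pads swing forward as they close: fully open they stand 13 mm farther back than shut.
Start: joints at [1.272, 0.353, 1.633, -0, 1.155, -0.002], TCP at [182.787, 597.676, 231.281] pointing down, gripper open.
Joint ranges: [-2.63, 2.63], [-0.92, 2.1], [0.06, 2.66], [-1.3, 4.44], [0, 2.69], [-3.02, 3.02]. Speed limits (rad/s): [2.22, 2.22, 2.79, 3.14, 3.14, 3.14].

## Interface

Orientations are given as [roll, pitch, yaw] about the fixed x, y, z axes, in that order (R = Rz(yaw) Ry(pitch) Rx(roll)).
In Python, from rig import * gives the robot as it stands.
- The arm moves only by the shell command python3 -m creep 'ROWS' [FORCE]. ROWS is JSON, a list of rows, each an object of numbers: "x", "y", "z": the shift along the tool's x, y, z in mm; "rx", "ry", "rz": the turn, a rotation vector about the tool's x, y, z in rad; "hand": the finger opening in mm, from 0 to 85.4. A call has 1 to 20 rows; each row shifts and turns the commanded pose from where the row before left it, along the tool's axes as they then stand; what a row does not reach is not made up. A row lasts 1/8 s, in which the tool goes at most 62.5 mm and 10.7 degrees, less where a joint would pass 70% of its speed; a pose out of reach is approached as far as the arm can. A call with a gripper value outside its range is refused whole. The fingers move at their own pace and stop on an object; FORCE is the grip in N (left out, the last holds). Time passes only in rows, so rows that do not move let the fingers close. It gives the time, the measured TCP pose, the force, the opening and the grip force at its end, in the units of the state.
- sense(): the state, without advancing time (a new reading comes with each control period).
- grab_frame(name): name is "scene" or "top"; returns the picture (384x512x3 uint8, red, green, blue); there is no depth.
- get_calibration(name): a dict with "K" (3x3 intrinsics, pixels), "k1" (the pictures are not rectified: a ray, as slopes to the right and down, at radius r is drawn at 1 + k1 r^2 times it, then the intrinsics apply), "R" (3x3) and "t" (3): a world point X has camera coordinates R X + t. Camera axes: x right, y down, z forward; pixel columns grow to the right and rows downward; lengths in mm; the calibration is good to about 2 mm. A picture is of the moment at which its call begins. get_calibration takes no time and is no camera call.
- sign_off(): hands the job in; it is judged then, once.
The state is a dict: "clock": time; "qpos": joint angles; "qvel": joint speeds; "joint_efforts": joint torques, N m; "eef_pos": TCP position; "tcp_rot": TCP orientation; "contact_force": force on the tool from outside, world axes, zero at the start; "wrist_torque": the same for the moment, N m; "opening": opening from 0.0 (shut) to 1.0 (fully open); "grasp_force": force on a finger pad.
Only numpy, scipy, OpenCV 4.12 (cv2) and the standard library are available. Lean on these libraries where they do the work, as an engineer would, in place of code of your own. Each camera call takes 0.05 s, during which the arm holds its last target. There are 200 camera calls.

## Working session

There is one attempt and no reset: what is moved stays moved. The work goes in short steps, Python scripts to look and compute and a shell command to move; the robot and the scene stay as the last step left them, time stands still between calls to the robot, and variables do not carry over. Pictures are saved under pics/ and viewed, at most 11 in all, crops included, and the job is handed in when it is done.

```bash
mkdir -p pics; ls
python3 - <<'E'
from rig import *
import cv2
for n in("scene","top"):
    cv2.imwrite(f"pics/{n}0.png",cv2.resize(grab_frame(n)[:,:,::-1],(800,600),interpolation=cv2.INTER_CUBIC))
    c=get_calibration(n);print(n,c)
print(sense())
E
```

```text
pics
scene {'K': array([[355.83394341,   0.        , 254.21486544],
       [  0.        , 355.83394341, 194.38602648],
       [  0.        ,   0.        ,   1.        ]]), 'k1': 0.013888810538571052, 'R': array([[ 0.88973955, -0.45601029, -0.02044876],
       [-0.23803598, -0.4252848 , -0.87319626],
       [ 0.38948994,  0.78178479, -0.48693956]]), 't': array([-467.48749525,  266.41318953,  946.29550363])}
top {'K': array([[403.69593917,   0.        , 252.54127261],
       [  0.        , 403.69593917, 194.96555833],
       [  0.        ,   0.        ,   1.        ]]), 'k1': -0.006854292449413, 'R': array([[-0.08943578, -0.99599196,  0.00112025],
       [-0.97173325,  0.08701061, -0.21946215],
       [ 0.21848506, -0.02071635, -0.97562037]]), 't': array([ 170.51400984,  573.51629355, 1267.24853481])}
{'clock': 0.1, 'qpos': array([ 1.27161658e+00,  3.53602867e-01,  1.63402682e+00,  2.19394615e-05,
        1.15519463e+00, -2.41378052e-03]), 'qvel': array([-1.08027856e-06, -7.80924693e-04, -2.88687290e-03,  4.25568862e-04,
        8.42351079e-04,  6.45691023e-04]), 'joint_efforts': array([-1.54131071e-04, -6.06358480e+01, -3.42820036e+01, -1.36390290e-04,
        3.92136208e-03, -4.81128984e-05]), 'eef_pos': array([182.64973671, 597.28963795, 230.63587154]), 'tcp_rot': array([-3.14036105e+00, -2.30338004e-05,  2.84481780e+00]), 'contact_force': array([-0.8417351 , -0.82436602, -0.56396854]), 'wrist_torque': array([-0.05354814,  0.05741728, -0.01570719]), 'grasp_force': 0.0, 'opening': 1.0000716594121672}
```

View pics/scene0.png

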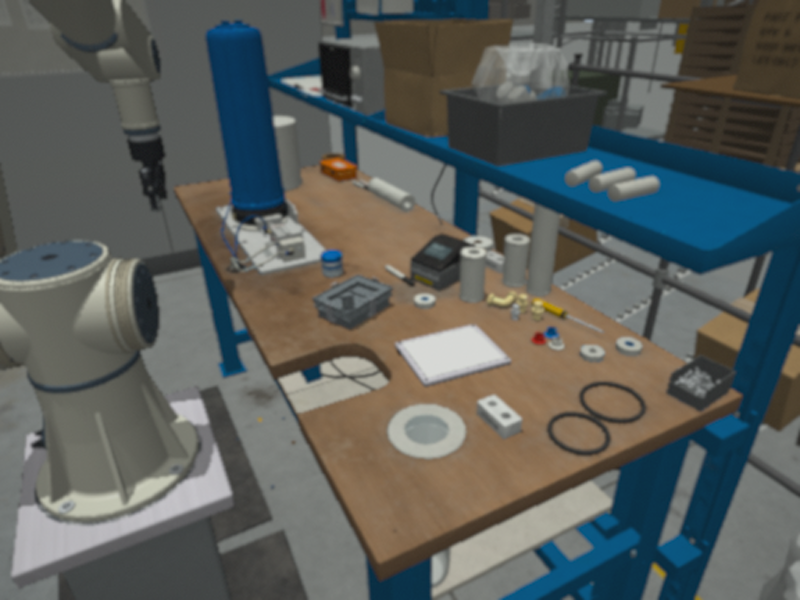

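View pics/top0.png

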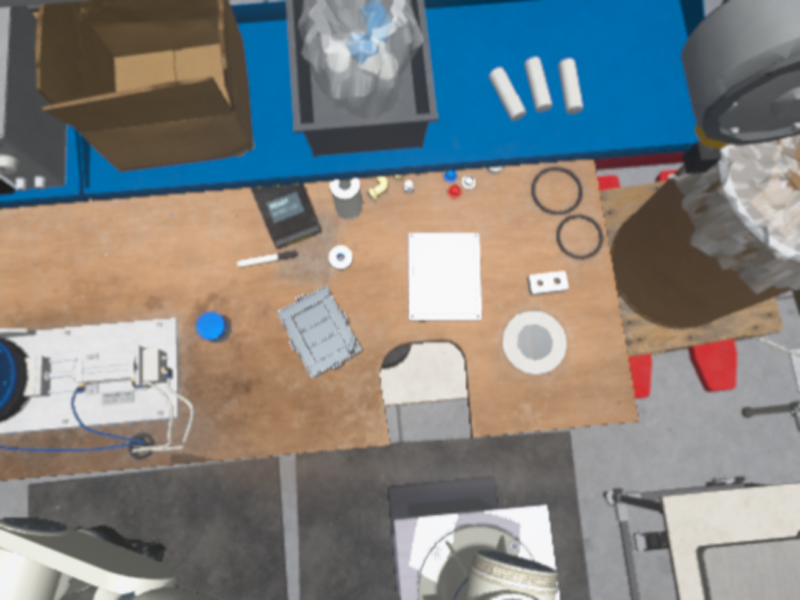

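The scene view shows the tray stack at (353,300), the panel at (453,353), tape at (425,300), pot at (332,263) and gauge at (499,414). In the top view they are at (320,332), (445,276), (340,257), (211,326) and (548,283). Next is a close crop of the tray.

```bash
cat > h.py <<'E'
from rig import *
import cv2, numpy as np
def ray(n,uv):
    c=get_calibration(n);K=c["K"];d=np.array([c["k1"],0,0,0,0])
    p=cv2.undistortPoints(np.array([[uv]],float),K,d)[0,0]
    R=c["R"];return -R.T@c["t"], R.T@np.array([p[0],p[1],1])
def plane(n,uv,z):
    o,d=ray(n,uv);return o+d*(z-o[2])/d[2]
def tri(u1,u2):
    A=0;b=0
    for n,u in(("top",u1),("scene",u2)):
        o,d=ray(n,u);d/=np.linalg.norm(d);P=np.eye(3)-np.outer(d,d);A=A+P;b=b+P@o
    return np.linalg.solve(A,b)
def proj(n,X):
    c=get_calibration(n)
    return cv2.projectPoints(np.atleast_2d(np.array(X,float)),cv2.Rodrigues(c["R"])[0],c["t"],c["K"],np.array([c["k1"],0,0,0,0]))[0][:,0]
E
python3 - <<'E'
from h import *
a=grab_frame("top");b=grab_frame("scene")
f=lambda m,x,y,w,h,s:cv2.resize(m[y:y+h,x:x+w,::-1],None,fx=s,fy=s,interpolation=cv2.INTER_CUBIC)
A=f(a,170,177,66,70,8);B=f(b,195,170,66,50,6)
o=np.zeros((600,528+0,3),np.uint8);
cv2.imwrite("pics/cropA.png",A);cv2.imwrite("pics/cropB.png",f(b,195,170,66,50,10))
# panel: white mask in top
m=(a.min(2)>200).astype(np.uint8)
for c in cv2.findContours(m,0,2)[0]:
    if cv2.contourArea(c)>500:
        r=cv2.minAreaRect(c);print(r)
        print([plane("top",p,12)[:2].round(1) for p in cv2.boxPoints(r)])
        print(plane("top",r[0],12))
for k,uv,z in(("gauge",(548,283),30),("tape",(340,257),16),("pot",(211,326),61),("stack",(320,332),50)):
    print(k,plane("top",np.array(uv)*.64,z).round())
E
```

```text
((49.5, 361.5), (43.0, 99.0), 90.0)
[array([198.8, 959.6]), array([171.3, 645.4]), array([ 43.9, 646.5]), array([ 70.6, 954.1])]
[120.51837717 801.19938551  12.        ]
((276.0192565917969, 348.40386962890625), (26.475675582885742, 44.322242736816406), 11.309932708740234)
[array([ 44.7, 147.9]), array([172. , 108.1]), array([148.8,  27.1]), array([22.3, 68.5])]
[96.26199563 88.05946277 12.        ]
((332.40771484375, 344.9898986816406), (41.5247917175293, 39.813358306884766), 82.23483276367188)
[array([150.6, -26.3]), array([ 155.5, -154.3]), array([  31.1, -154.4]), array([ 26.6, -29. ])]
[ 90.32190791 -90.89349474  12.        ]
((471.2752685546875, 347.16119384765625), (66.50714874267578, 86.46958923339844), 84.0938491821289)
[array([ 143.2, -397.7]), array([ 144.9, -680.7]), array([ -53.5, -656.9]), array([ -53.9, -383.3])]
[  43.57339763 -528.95689747   12.        ]
((270.3074035644531, 237.88116455078125), (35.490013122558594, 52.963409423828125), 84.80557250976562)
[array([505.8, 160.4]), array([506.2, -18.8]), array([387.2, -16.1]), array([387.1, 159.7])]
[446.01866353  71.44019274  12.        ]
((55.4990234375, 239.98898315429688), (62.35414505004883, 116.93891143798828), 84.92039489746094)
[array([609.8, 997. ]), array([610.5, 601.4]), array([399.2, 586. ]), array([399.4, 968.6])]
[502.97076865 788.33137911  12.        ]
((341.5, 218.5), (39.0, 39.0), 90.0)
[array([ 562.7, -117.9]), array([ 550.8, -251. ]), array([ 418.4, -231.2]), array([ 430.1, -101. ])]
[ 489.81536309 -175.14277042   12.        ]
((284.5, 176.5), (55.0, 45.0), 90.0)
[array([760.1,  69.5]), array([746.1, -88.2]), array([550. , -64.7]), array([563.7,  88.2])]
[653.43697891   1.39083988  12.        ]
gauge [ 612. -220.   30.]
tape [716. 229.  16.]
pot [576. 506.  61.]
stack [545. 280.  50.]
```

View pics/cropA.png

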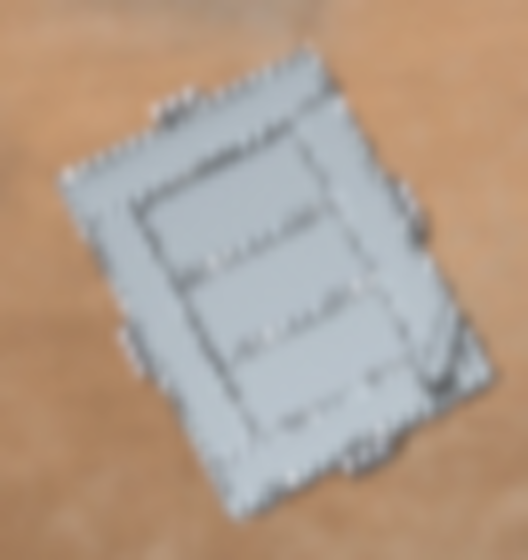

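View pics/cropB.png

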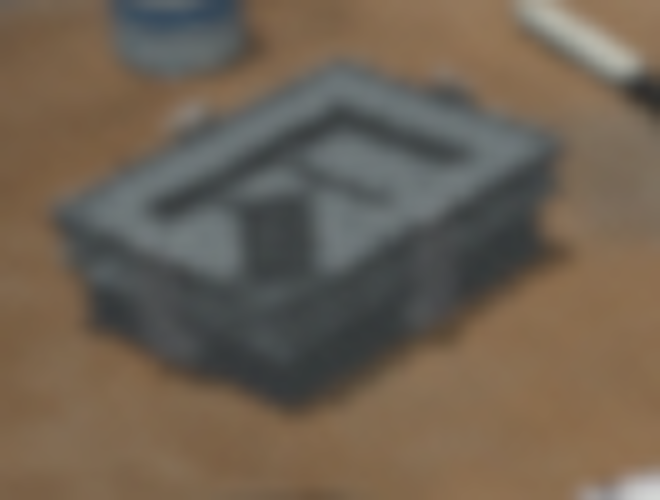

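The top crop shows the tray corners at roughly (65,180), (315,50), (493,372) and (238,515). The lug is at the right corner, around (450,345). In the scene crop the lug plate spans (240–320, 180–275).

Run:
```python
import rig;print([ (k,v) for k,v in vars(rig).items() if not k.startswith('_') and not callable(v)][:30])
from h import *
a=grab_frame("top")
sub=a[177:247,170:236].astype(int); m=((sub[...,0]-sub[...,2])<15).astype(np.uint8)
m=cv2.morphologyEx(m,cv2.MORPH_CLOSE,np.ones((5,5)));m=cv2.morphologyEx(m,cv2.MORPH_OPEN,np.ones((9,9)))
c=max(cv2.findContours(m,0,2)[0],key=cv2.contourArea);r=cv2.minAreaRect(c)
print("rect",r);B=cv2.boxPoints(r)+[170,177];print(B);print([plane("top",p,51)[:2].round(1) for p in B])
print("ctr",plane("top",np.array(r[0])+[170,177],51).round(1))
C=np.array([[493,372],[315,50],[65,180],[238,515]])/8-.5+.0625+[170,177]
W=np.array([plane("top",p,52)[:2] for p in C]);print("hand",W.round(1),W.mean(0).round(1))
x=(W[1]-W[0]+W[2]-W[3]);y=(W[2]-W[1]+W[3]-W[0]);print(np.arctan2(x[1],x[0]),np.arctan2(-y[0],y[1]),np.linalg.norm(x)/2,np.linalg.norm(y)/2)
S=np.array([[70,205],[340,65],[550,140],[285,290]])/10-.45+[195,170]
print("scene corners",[plane("scene",p,52)[:2].round(1) for p in S])
print("lug",tri(np.array([450,345])/8-.44+[170,177],np.array([280,205])/10-.45+[195,170]))
```

```text
[('grip_depth', 18.700000000000003)]
rect ((34.000003814697266, 34.999996185302734), (50.98234558105469, 39.35479736328125), 63.43495178222656)
[[175.00000381 197.99999619]
 [210.20000839 180.39999771]
 [233.00000381 225.99999619]
 [197.79999924 243.59999084]]
[array([602. , 375.9]), array([651.9, 255.4]), array([491.3, 191.3]), array([444.2, 309.5])]
ctr [546.2 282.9  51. ]
hand [[501.4 196.5]
 [643.6 260.1]
 [597.3 367. ]
 [452.2 304. ]] [548.6 281.9]
0.4151927907192329 0.41854111527455656 157.02033643555487 117.38005709757789
scene corners [array([458.9, 301.1]), array([595.1, 360.4]), array([639.6, 260. ]), array([504.7, 202.1])]
lug [509.00281662 211.73544522  81.01642996]
```

```bash
python3 -m creep '[{"x":-30,"y":-20},{"x":-35,"y":-23},{"x":-35,"y":-23},{"x":-35,"y":-23},{"x":-36,"y":-23},{"x":-36,"y":-23},{"x":-36,"y":-23},{"x":-36,"y":-23},{"x":-36,"y":-23},{"x":-36,"y":-23},{"x":-36,"y":-23},{"x":-36,"y":-23},{"rz":0.072},{"z":40},{"z":40},{"z":0}]'
python3 - <<'E'
from h import *
cv2.imwrite("pics/a.png",cv2.resize(grab_frame("top")[150:270,140:270,::-1],None,fx=5,fy=5))
cv2.imwrite("pics/b.png",cv2.resize(grab_frame("scene")[110:230,170:290,::-1],None,fx=5,fy=5))
s=sense();R=cv2.Rodrigues(np.zeros(3))[0]
from scipy.spatial.transform import Rotation as Q
R=Q.from_euler("xyz",s["tcp_rot"]).as_matrix();print(s["clock"],s["eef_pos"],s["tcp_rot"])
print("to lug xyz tool",R.T@(np.array([507.7,212.3,58.5])-s["eef_pos"]), "yaw target 2.773")
E
```

```text
0.35 [182.7751992  597.58416531 231.13911966] [-3.14133922e+00  1.19921243e-05  2.84479221e+00]
to lug xyz tool [-423.39708267 -273.36649907  172.71348361] yaw target 2.773schema error: expected keys x, y, z, rx, ry, rz, hand
```

View pics/b.png

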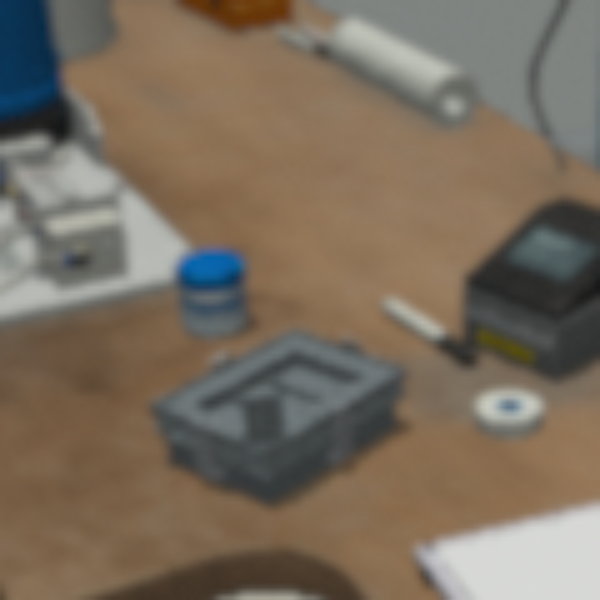

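The move was refused because every row needs all seven keys, so the arm hasn't moved. The picture shows the scene as before, with the lug at about (265,418). I'm resending with full rows.

```bash
python3 -m creep '[{"x":-30,"y":-20,"z":0,"rx":0,"ry":0,"rz":0,"hand":85},{"x":-35,"y":-23,"z":0,"rx":0,"ry":0,"rz":0,"hand":85},{"x":-35,"y":-23,"z":0,"rx":0,"ry":0,"rz":0,"hand":85},{"x":-35,"y":-23,"z":0,"rx":0,"ry":0,"rz":0,"hand":85},{"x":-36,"y":-23,"z":0,"rx":0,"ry":0,"rz":0,"hand":85},{"x":-36,"y":-23,"z":0,"rx":0,"ry":0,"rz":0,"hand":85},{"x":-36,"y":-23,"z":0,"rx":0,"ry":0,"rz":0,"hand":85},{"x":-36,"y":-23,"z":0,"rx":0,"ry":0,"rz":0,"hand":85},{"x":-36,"y":-23,"z":0,"rx":0,"ry":0,"rz":0,"hand":85},{"x":-36,"y":-23,"z":0,"rx":0,"ry":0,"rz":0,"hand":85},{"x":-36,"y":-23,"z":0,"rx":0,"ry":0,"rz":0,"hand":85},{"x":-36,"y":-23,"z":0,"rx":0,"ry":0,"rz":0,"hand":85},{"x":0,"y":0,"z":30,"rx":0,"ry":0,"rz":0.072,"hand":60},{"x":0,"y":0,"z":40,"rx":0,"ry":0,"rz":0,"hand":50},{"x":0,"y":0,"z":20,"rx":0,"ry":0,"rz":0,"hand":50},{"x":0,"y":0,"z":0,"rx":0,"ry":0,"rz":0,"hand":50}]' 60
cat > look.py <<'E'
import sys
from h import *
from scipy.spatial.transform import Rotation as Q
n=sys.argv[1]
A=cv2.resize(grab_frame("top")[165:265,160:250,::-1],None,fx=4,fy=4)
B=cv2.resize(grab_frame("scene")[140:240,180:270,::-1],None,fx=4,fy=4)
cv2.imwrite(f"pics/{n}.png",np.hstack([A,B]))
s=sense();R=Q.from_euler("xyz",s["tcp_rot"]).as_matrix()
print(s["clock"],s["eef_pos"],s["tcp_rot"],s["contact_force"],s["opening"],s["qpos"].round(2))
print("to lug in tool",R.T@(np.array([507.7,212.3,58.5])-s["eef_pos"]))
E
python3 look.py c
```

```text
clock: 2.35
eef_pos: [506.4, 212.4, 139.9]
tcp_rot: [-3.139, -0.002, 2.773]
contact_force: [0.2, -0.8, 0.5]
opening: 0.587
grasp_force: 0.0
2.45 [507.83883763 213.10525243 141.91661537] [3.14119886e+00 4.07732512e-04 2.77285423e+00] [-0.05543759 -0.09334622 -0.42648873] 0.5835093198375154 [ 0.39  0.34  1.87  0.    0.92 -0.81]
to lug in tool [-0.1267273  -0.8340169  83.41635201]
```

View pics/c.png

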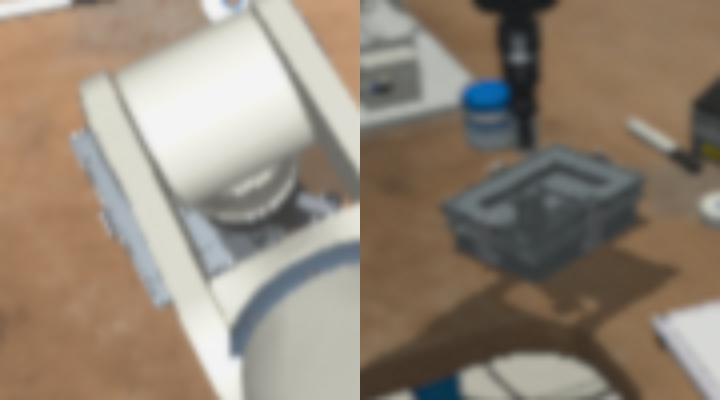

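The left half (top camera) shows the arm hiding the lug corner. In the right half the fingertips are at about (525,145), just over the lug at about (537,210). I'll descend without touching, then check.

```bash
python3 -c "
from h import *
print((proj('scene',[[507.8,213,146],[507.7,212.3,90],[507.7,212.3,60]])-[180,140])*4+[360,0])"
python3 -m creep '[{"x":0,"y":-1,"z":20,"rx":0,"ry":0,"rz":0,"hand":50},{"x":0,"y":0,"z":25,"rx":0,"ry":0,"rz":0,"hand":50},{"x":0,"y":0,"z":20,"rx":0,"ry":0,"rz":0,"hand":50},{"x":0,"y":0,"z":10,"rx":0,"ry":0,"rz":0,"hand":50},{"x":0,"y":0,"z":8,"rx":0,"ry":0,"rz":0,"hand":50},{"x":0,"y":0,"z":0,"rx":0,"ry":0,"rz":0,"hand":50},{"x":0,"y":0,"z":0,"rx":0,"ry":0,"rz":0,"hand":50}]'
python3 look.py d
```

```text
[[523.87030013 134.23880955]
 [528.22562185 191.33426966]
 [530.37563916 220.74784519]]
clock: 3.32
eef_pos: [507.5, 212.1, 58.9]
tcp_rot: [3.141, 0.001, 2.773]
contact_force: [0.1, 0.4, -0.3]
opening: 0.586
grasp_force: 0.0
3.425 [507.47998667 212.11113638  58.86138382] [3.14095106e+00 7.05418674e-04 2.77281827e+00] [-0.27561609 -0.80949916  0.160917  ] 0.5870764188865559 [ 0.39  0.46  1.92 -0.    0.75 -0.81]
to lug in tool [-0.1368867   0.25524307  0.36164431]
```

View pics/d.png

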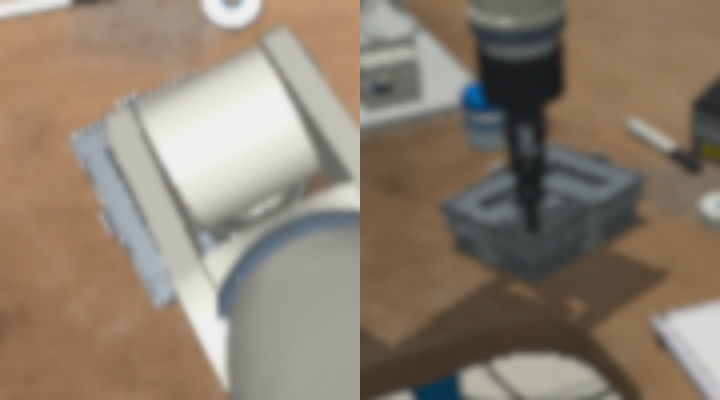

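The finger covers the lug at (530,225) in the right half, as predicted. I'll close in stages and watch for lateral force.

```bash
python3 -m creep '[{"x":0,"y":0,"z":0,"rx":0,"ry":0,"rz":0,"hand":25},{"x":0,"y":0,"z":0,"rx":0,"ry":0,"rz":0,"hand":18},{"x":0,"y":0,"z":0,"rx":0,"ry":0,"rz":0,"hand":15},{"x":0,"y":0,"z":0,"rx":0,"ry":0,"rz":0,"hand":13}]' 20
python3 -m creep '[{"x":0,"y":0,"z":0,"rx":0,"ry":0,"rz":0,"hand":11},{"x":0,"y":0,"z":0,"rx":0,"ry":0,"rz":0,"hand":8}]' 20
```

```text
clock: 3.92
eef_pos: [507.1, 212.0, 58.3]
tcp_rot: [3.142, 0.0, 2.773]
contact_force: [0.8, 0.3, 0.2]
opening: 0.147
grasp_force: 0.0
clock: 4.18
eef_pos: [507.5, 212.5, 58.4]
tcp_rot: [3.141, 0.0, 2.773]
contact_force: [0.9, 5.2, -2.2]
opening: 0.116
grasp_force: 21.1
```

```bash
python3 -m creep '[{"x":0,"y":0.7,"z":0,"rx":0,"ry":0,"rz":0,"hand":8},{"x":0,"y":0,"z":0,"rx":0,"ry":0,"rz":0,"hand":4},{"x":0,"y":0,"z":0,"rx":0,"ry":0,"rz":0,"hand":4}]' 60
python3 - <<'E'
from h import *
from scipy.spatial.transform import Rotation as Q
s=sense();print(s["eef_pos"],s["contact_force"],s["opening"],s["grasp_force"])
R=Q.from_euler("xyz",s["tcp_rot"]).as_matrix()
yaw=.417;c,S=np.cos(yaw),np.sin(yaw);T=np.array([[c,-S,0],[S,c,0],[0,0,1]])
# far corner relative to grip point in tray axes -> tool frame
grip=s["eef_pos"]+[0,0,18.7]
P=np.append((grip+T@[146,106,0])[:2],46)
p=R.T@(P-s["eef_pos"])
ax=R.T@np.cross((P-grip)*[1,1,0],[0,0,1]);ax/=-np.linalg.norm(ax)
for th in(.02,.03,.04):
    v=ax*th;r=Q.from_rotvec(v).as_matrix();print(th,"rot",v.round(4),"shift",(p-r@p).round(2))
print((R@(p-r@p)),P)
E
```

```text
clock: 4.55
eef_pos: [507.5, 212.6, 58.5]
tcp_rot: [3.141, 0.0, 2.773]
contact_force: [0.7, 1.6, 3.3]
opening: 0.108
grasp_force: 58.5
[507.50992345 212.59284793  58.47220455] [0.72179465 1.62344117 3.31401868] 0.107611273835915 58.50368142127991
0.02 rot [ 0.0198  0.0031 -0.    ] shift [-0.05  0.28 -3.61]
0.03 rot [ 0.0296  0.0047 -0.    ] shift [-0.07  0.45 -5.41]
0.04 rot [ 0.0395  0.0063 -0.    ] shift [-0.1   0.64 -7.2 ]
[0.32277013 0.55620383 7.20496835] [598.06685597 368.64233358  46.        ]
```

```bash
python3 -m creep '[{"x":-0.03,"y":0.14,"z":-1.8,"rx":0.0099,"ry":0.0016,"rz":0,"hand":4},{"x":-0.05,"y":0.28,"z":-3.61,"rx":0.0198,"ry":0.0031,"rz":0,"hand":4},{"x":-0.05,"y":0.28,"z":-3.61,"rx":0.0198,"ry":0.0031,"rz":0,"hand":4},{"x":-0.05,"y":0.28,"z":-3.61,"rx":0.0198,"ry":0.0031,"rz":0,"hand":4}]' 70
python3 look.py e
```

```text
clock: 5.05
eef_pos: [507.4, 213.3, 71.0]
tcp_rot: [-3.069, -0.012, 2.773]
contact_force: [-0.4, -2.3, -0.9]
opening: 0.104
grasp_force: 69.1
5.15 [507.54495872 213.23067778  71.14978091] [-3.06947453 -0.01166356  2.77323958] [-0.74197335 -3.45883272  0.2304669 ] 0.10743088593900155 [ 0.42  0.47  1.87 -0.06  0.86 -0.74]
to lug in tool [-0.62726479  0.10071226 12.66899964]
```

View pics/e.png

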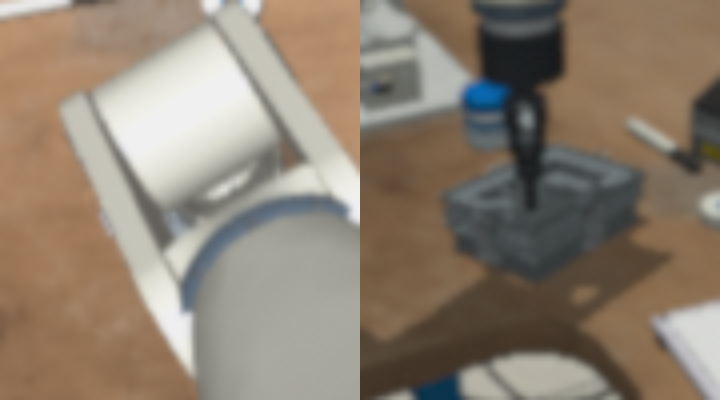

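The tray's lug corner is rising in the right half (about (530,205)) and the stack hasn't moved. I'll continue with slightly less inward shift.

```bash
python3 -m creep '[{"x":-0.05,"y":-0.2,"z":-3.61,"rx":0.0198,"ry":0.0031,"rz":0,"hand":4},{"x":-0.05,"y":0.28,"z":-3.61,"rx":0.0198,"ry":0.0031,"rz":0,"hand":4},{"x":-0.05,"y":0.28,"z":-3.61,"rx":0.0198,"ry":0.0031,"rz":0,"hand":4}]'
python3 -m creep '[{"x":-0.05,"y":0.28,"z":-3.61,"rx":0.0198,"ry":0.0031,"rz":0,"hand":4},{"x":-0.05,"y":0.28,"z":-3.61,"rx":0.0198,"ry":0.0031,"rz":0,"hand":4},{"x":-0.05,"y":0.28,"z":-3.61,"rx":0.0198,"ry":0.0031,"rz":0,"hand":4}]'
```

```text
clock: 5.52
eef_pos: [508.3, 214.4, 81.8]
tcp_rot: [-3.01, -0.021, 2.771]
contact_force: [-2.6, -3.7, 0.1]
opening: 0.102
grasp_force: 69.1
clock: 5.9
eef_pos: [509.8, 217.1, 92.3]
tcp_rot: [-2.952, -0.03, 2.77]
contact_force: [-2.9, -2.4, -0.7]
opening: 0.105
grasp_force: 69.1
```

```bash
python3 -m creep '[{"x":-0.05,"y":0.1,"z":-3.61,"rx":0.0198,"ry":0.0031,"rz":0,"hand":4},{"x":-0.05,"y":0.28,"z":-3.61,"rx":0.0198,"ry":0.0031,"rz":0,"hand":4},{"x":-0.05,"y":0.28,"z":-3.61,"rx":0.0198,"ry":0.0031,"rz":0,"hand":4},{"x":-0.05,"y":0.28,"z":-3.61,"rx":0.0198,"ry":0.0031,"rz":0,"hand":4},{"x":-0.05,"y":0.28,"z":-3.61,"rx":0.0198,"ry":0.0031,"rz":0,"hand":4},{"x":-0.05,"y":0.28,"z":-3.61,"rx":0.0198,"ry":0.0031,"rz":0,"hand":4},{"x":-0.05,"y":0.28,"z":-3.61,"rx":0.0198,"ry":0.0031,"rz":0,"hand":4},{"x":0,"y":0,"z":0,"rx":0,"ry":0,"rz":0,"hand":4}]'
python3 look.py f
```

```text
clock: 6.9
eef_pos: [514.6, 224.4, 116.3]
tcp_rot: [-2.815, -0.05, 2.765]
contact_force: [-0.5, -0.2, -2.0]
opening: 0.105
grasp_force: 69.1
7.0 [514.10409076 223.96599328 116.08998752] [-2.81475408 -0.05029904  2.76462629] [ 0.20842893 -0.23101107 -1.87672559] 0.10484934391209065 [ 0.51  0.54  1.67 -0.18  1.22 -0.61]
to lug in tool [-1.23743812  5.98748905 58.79058736]
```

View pics/f.png

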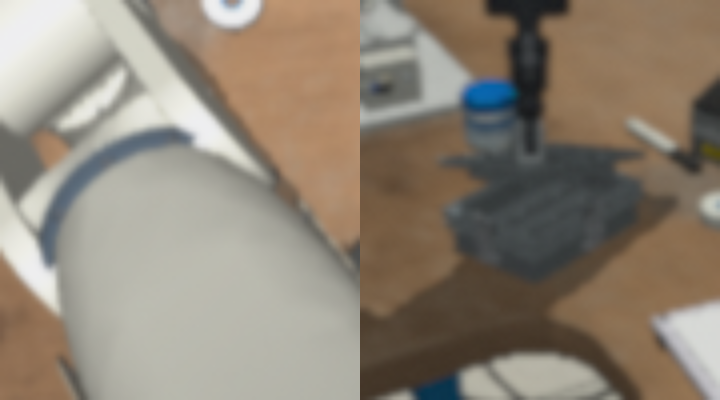

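The lug side is tilted well up in the right half (rim line around (440–640,155)), and the stack is still in place. Next I'll lift straight up, level, and compute the transfer.

Run:
```python
from h import *
from scipy.spatial.transform import Rotation as Q
s=sense();R=Q.from_euler("xyz",s["tcp_rot"])
print("up 10 in tool",R.inv().apply([0,0,10]))
print("level rotvec tool",(R.inv()*Q.from_euler("xyz",[np.pi,0,2.773])).as_rotvec())
q=np.array([[397,348],[478,326],[510,357],[430,383]])*.64
w=np.array([plane("scene",p,12)[:2] for p in q]);print(w.round(1),w.mean(0))
```

```text
up 10 in tool [ 0.50277833 -3.20644532 -9.45864273]
level rotvec tool [-3.26556911e-01 -5.12179925e-02 -7.74984261e-05]
[[557.8  63.6]
 [762.6  54.4]
 [750.4 -81.4]
 [558.3 -78.2]] [657.24117303 -10.40175994]
```

```bash
python3 -m creep '[{"x":0.2,"y":-1.3,"z":-3.8,"rx":0,"ry":0,"rz":0,"hand":4},{"x":0.5,"y":-3.2,"z":-9.5,"rx":0,"ry":0,"rz":0,"hand":4},{"x":0.5,"y":-3.2,"z":-9.5,"rx":0,"ry":0,"rz":0,"hand":4},{"x":0.5,"y":-3.2,"z":-9.5,"rx":0,"ry":0,"rz":0,"hand":4},{"x":0.5,"y":-3.2,"z":-9.5,"rx":0,"ry":0,"rz":0,"hand":4},{"x":0,"y":0,"z":0,"rx":-0.054,"ry":-0.0085,"rz":0,"hand":4},{"x":0,"y":0,"z":0,"rx":-0.054,"ry":-0.0085,"rz":0,"hand":4},{"x":0,"y":0,"z":0,"rx":-0.054,"ry":-0.0085,"rz":0,"hand":4},{"x":0,"y":0,"z":0,"rx":-0.054,"ry":-0.0085,"rz":0,"hand":4},{"x":0,"y":0,"z":0,"rx":-0.054,"ry":-0.0085,"rz":0,"hand":4},{"x":0,"y":0,"z":0,"rx":-0.056,"ry":-0.0087,"rz":0,"hand":4},{"x":0,"y":0,"z":0,"rx":0,"ry":0,"rz":0,"hand":4}]'
python3 - <<'E'
from h import *
def quad(n,c):
    a=grab_frame(n);m=(a.min(2)>150).astype(np.uint8)
    for k in cv2.findContours(m,0,2)[0]:
        if cv2.contourArea(k)>500 and cv2.pointPolygonTest(k,c,False)>0:
            h=cv2.convexHull(k);e=cv2.approxPolyDP(h,4,True)[:,0]+0.0
            M=cv2.moments(h);print(n,e.tolist());w=np.array([plane(n,p,12)[:2] for p in e]);print(w.round(1).tolist())
            print("c",plane(n,(M["m10"]/M["m00"],M["m01"]/M["m00"]),12))
            if len(e)==4:
                X=cv2.minAreaRect(w.astype(np.float32));print(X)
quad("top",(285,176));quad("scene",(290,226))
E
```

```text
clock: 8.5
eef_pos: [513.8, 223.3, 160.9]
tcp_rot: [-3.141, 0.0, 2.772]
contact_force: [-0.4, -0.2, -1.5]
opening: 0.107
grasp_force: 69.1
top [[306.0, 149.0], [308.0, 203.0], [262.0, 204.0], [261.0, 149.0]]
[[746.4, -84.7], [553.1, -68.5], [563.7, 88.2], [760.5, 73.0]]
c [654.70668544   1.99091611  12.        ]
((655.9835815429688, 1.6831893920898438), (158.35731506347656, 197.3584747314453), 85.59486389160156)
scene [[325.0, 230.0], [271.0, 244.0], [254.0, 220.0], [302.0, 208.0]]
[[741.1, -86.2], [549.7, -67.1], [565.2, 78.6], [752.8, 64.9]]
c [649.85297085  -6.85868174  12.        ]
((651.0877685546875, -3.202117919921875), (151.58648681640625, 192.25985717773438), 85.568603515625)
```

```bash
python3 -m creep '[{"x":-5.7,"y":-7.7,"z":0,"rx":0,"ry":0,"rz":0,"hand":4},{"x":-12,"y":-16,"z":0,"rx":0,"ry":0,"rz":0,"hand":4},{"x":-18,"y":-25,"z":0,"rx":0,"ry":0,"rz":0,"hand":4},{"x":-18,"y":-25,"z":0,"rx":0,"ry":0,"rz":0,"hand":4},{"x":-18,"y":-25,"z":0,"rx":0,"ry":0,"rz":0,"hand":4},{"x":-18,"y":-25,"z":0,"rx":0,"ry":0,"rz":0,"hand":4},{"x":-18,"y":-25,"z":0,"rx":0,"ry":0,"rz":0,"hand":4},{"x":-18,"y":-25,"z":0,"rx":0,"ry":0,"rz":0,"hand":4},{"x":-18,"y":-24,"z":0,"rx":0,"ry":0,"rz":0,"hand":4},{"x":-12,"y":-16,"z":0,"rx":0,"ry":0,"rz":0,"hand":4},{"x":-5,"y":-6,"z":0,"rx":0,"ry":0,"rz":0.03,"hand":4},{"x":0,"y":0,"z":0,"rx":0,"ry":0,"rz":0.06,"hand":4},{"x":0,"y":0,"z":3,"rx":0,"ry":0,"rz":0.08,"hand":4},{"x":0,"y":0,"z":6,"rx":0,"ry":0,"rz":0.08,"hand":4},{"x":0,"y":0,"z":8,"rx":0,"ry":0,"rz":0.08,"hand":4},{"x":0,"y":0,"z":8,"rx":0,"ry":0,"rz":0.08,"hand":4},{"x":0,"y":0,"z":6,"rx":0,"ry":0,"rz":0.05,"hand":4},{"x":0,"y":0,"z":4,"rx":0,"ry":0,"rz":0.03,"hand":4},{"x":0,"y":0,"z":0,"rx":0,"ry":0,"rz":0,"hand":4},{"x":0,"y":0,"z":0,"rx":0,"ry":0,"rz":0,"hand":4}]'
python3 - <<'E'
from h import *
from scipy.spatial.transform import Rotation as Q
A=grab_frame("top");B=grab_frame("scene")
cv2.imwrite("pics/g.png",np.hstack([cv2.resize(A[120:270,150:350,::-1],None,fx=2,fy=2),cv2.resize(B[140:260,200:300,::-1],None,fx=4,fy=4)[:300] if 0 else cv2.resize(B[130:280,170:370,::-1],None,fx=2,fy=2)]))
cv2.imwrite("pics/gs.png",cv2.resize(B[140:250,180:310,::-1],None,fx=6,fy=5.4,interpolation=cv2.INTER_CUBIC))
s=sense();print(s)
# expected corners
T=Q.from_euler("z",s["tcp_rot"][2]-2.773+.417).as_matrix()
g=s["eef_pos"]
for d in([0,0],[-80,-60],[80,-60],[80,60],[-80,60]):
    X=g+T@np.array([d[0]+66,d[1]+46,-12.4]);print(d,X.round(1),((proj("scene",X)[0]-[180,140])*[6,5.4]).round())
E
```

```text
clock: 11.1
eef_pos: [585.0, -38.8, 125.7]
tcp_rot: [-3.141, 0.0, 2.283]
contact_force: [-0.5, -0.0, -0.3]
opening: 0.105
grasp_force: 69.1
{'clock': 11.2, 'qpos': array([-6.85781044e-02,  4.13322033e-01,  1.80761299e+00, -8.30832798e-04,
        9.20475214e-01, -7.80434713e-01]), 'qvel': array([-0.00033526,  0.00069893,  0.00204231, -0.00027222, -0.000133  ,
        0.00252485]), 'joint_efforts': array([ 4.23669058e-02, -5.95904589e+01, -2.89293426e+01,  2.83483614e-02,
       -4.68809414e-02, -4.66744576e-03]), 'eef_pos': array([585.00411498, -38.90509411, 125.79706631]), 'tcp_rot': array([-3.14125685e+00,  5.98185668e-04,  2.28315600e+00]), 'contact_force': array([ 0.22606896,  0.14474265, -1.39368315]), 'wrist_torque': array([-0.02675882,  0.03965693, -0.00937886]), 'grasp_force': 69.11428928375244, 'opening': 0.10396474412632656}
[0, 0] [654.2   2.2 113.4] [652. 312.]
[-80, -60] [570.  -51.8 113.4] [567. 390.]
[80, -60] [729.6 -63.5 113.4] [841. 329.]
[80, 60] [738.3  56.2 113.4] [727. 243.]
[-80, 60] [578.8  67.8 113.4] [471. 295.]
```

View pics/gs.png

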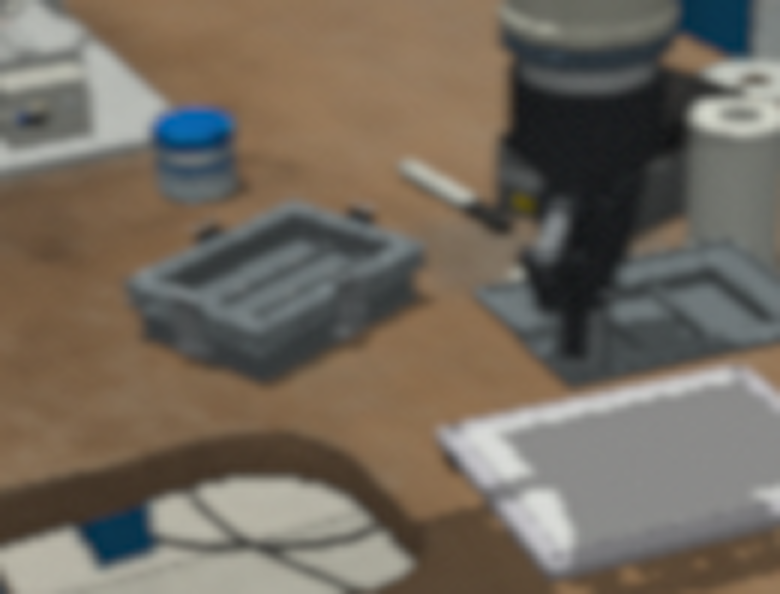

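View pics/g.png

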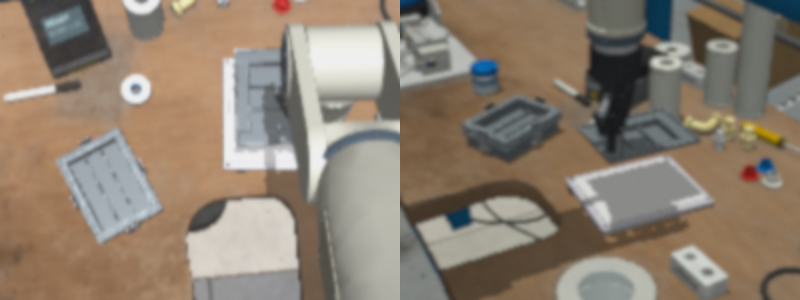

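The tray is over the panel with corners at about (478,292), (572,385) and (727,243), within about 1 px of a level tray. The stack, pot and tape are where they were. I'll hold still briefly, then hand in.

```bash
python3 -m creep '[{"x":0,"y":0,"z":0,"rx":0,"ry":0,"rz":0,"hand":4},{"x":0,"y":0,"z":0,"rx":0,"ry":0,"rz":0,"hand":4},{"x":0,"y":0,"z":0,"rx":0,"ry":0,"rz":0,"hand":4},{"x":0,"y":0,"z":0,"rx":0,"ry":0,"rz":0,"hand":4},{"x":0,"y":0,"z":0,"rx":0,"ry":0,"rz":0,"hand":4},{"x":0,"y":0,"z":0,"rx":0,"ry":0,"rz":0,"hand":4},{"x":0,"y":0,"z":0,"rx":0,"ry":0,"rz":0,"hand":4},{"x":0,"y":0,"z":0,"rx":0,"ry":0,"rz":0,"hand":4}]'
python3 -c "from rig import *;print(sign_off())"
```

```text
clock: 12.2
eef_pos: [584.9, -38.9, 125.5]
tcp_rot: [-3.141, 0.0, 2.283]
contact_force: [-0.3, -1.2, -1.1]
opening: 0.108
grasp_force: 69.1
the job is handed in; nothing more can be done
None
```

I peeled the tray off lug-corner first and handed in at 12.2 s with it still gripped, level, centred over the panel and about 101 mm above it; the stack, pot and tape look unmoved in the last pictures, as does the gauge block, though I didn't measure it.

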